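# Secure the chamber lid and hold the photometer's shutter slide at its mark

## Task

Get the bench photometer ready for a reading: first turn the turnbutton on its deck until it points straight over the closed chamber lid, as far as it goes. Then pull the spring-return shutter slide out by its upright knob until its pointer stands opposite the index block, and keep it there: finish while still holding the knob at the mark, because the spring draws it back in when let go. Leave the lid shut and the index block where it is set, and do not shove or knock over the other things on the bench.

Things in the scene. Friction and masses are not known exactly. Their poses are not given: they have to be found in the camera images.
- photometer: Light bench photometer, 240 x 300 mm, deck 75 mm above the table; does not move. Origin under its centre; x from its front (robot side) to its back, y left, z up. Left half (y +60): light tunnel (x +20 to +120, 80 wide, 26 high), the shutter slide comes out of its front. Right half (y -70): flat chamber lid with the turnbutton in front of it.
- turnbutton (a joint): Angle of the steel turnbutton about its upright pivot, rad. 0 = nose points to the photometer's back (+x), over the lid, against a stop; positive = turned clockwise seen from above: at 1.57 the nose points to the photometer's right (-y), clear of the lid. Starts at 1.15 to 1.55, stays where left, turns with about 0.05 N m.
- turnbutton_pivot (a point): On the pivot axis, level with the rib's top, 112 mm above the table; turns with the turnbutton, x axis along the nose. Flat bar 14 wide, 5 thick, underside 12 above the deck, from 17 mm behind the pivot to 45 ahead; on it a thumb rib 10 wide, 20 high, from 9 behind to 37 ahead, top 37 above the deck. Pinch the rib across, or push it.
- turnbutton_nose (a point): Middle of the turnbutton's nose end, 45 mm from the pivot axis, 90 mm above the table.
- lid (a joint): Angle of the black chamber lid, rad: 0 = shut (as at the start), grows as it opens upward about its back edge.
- lid_top (a point): Centre of the top of the shut lid (a plate 100 x 84 mm, its top 10 mm above the deck, with a low 6 mm grip ridge on the back half). The lid's front edge is 29 mm behind the turnbutton's pivot.
- shutter: Shutter slide: steel blade 30 mm wide on the deck, with an upright round black knob 20 mm in diameter (24 at its top 7 mm), 8 to 51 mm above the deck. Origin on the knob's axis at deck height, axes as the photometer's; at rest at x -20, y +60 there. Pulls out to the photometer's front (-x), up to 85 mm; spring 80 N/m with 3.2 N preload draws it in.
- knob_top (a point): Centre of the knob's top, 51 mm above the deck (126 mm above the table).
- pointer (a point): Tip of the slide's pointer, a flat arm 8 mm wide and 8 mm above the deck that reaches from the knob 49 mm to the left (+y) and moves with the slide; its last 6 mm are a 3 mm wide tip.
- index_mark (a point): Middle of the pointer's side of the index block: dark steel, 12 mm along the travel, 22 wide, 10 high, thin fin across its middle, on the scale strip left of the slide. Axes as the photometer's. Set 25 to 65 mm out from the pointer at rest. At the mark = pointer tip within the block's 12 mm length (pointer's x in this frame within 6 mm of 0).
- vial: Small glass jar, 28 mm diameter, 45 mm high, standing on the light tunnel. Origin under its centre.
- dish: Flat glass dish, 60 mm diameter, 14 mm high, on the table to the right of the photometer.
- jar: Amber jar, 56 mm diameter, 85 mm high, on the table to the left of the photometer.
- spatula: Spatula 150 mm long lying on the table in front of the photometer.
- bottle: White bottle, 64 mm diameter, 160 mm high, far left on the table.
- can: Metal can, 66 mm diameter, 100 mm high, far left on the table.
- cylinder: Glass measuring cylinder, 66 mm foot, 195 mm high, far right on the table.
- rack: White block with four holes, 60 x 140 x 40 mm, far right on the table.

How it is judged:
By the outcome, as a careful person would: the job done as asked, in the order asked, and still so for the second after the job is handed in, while the arm keeps its last pose, push and grip.
It also fails if it takes over 48 s, if anything falls off the work surface, if the arm or the gripper's body presses on something with over 40 N, if the wrist force passes 120 N, or if a joint passes its speed limit or range.

## Robot

A 6-joint arm with a two-finger parallel gripper is mounted at the origin on the work surface. World frame = base frame: x ahead of the robot, y to its left, z up, the work surface at z = 0. Lengths are in mm, angles in rad, forces in N, time in s.
With the tool pointing down it reaches from about 275 to 1000 mm from the base axis. Payload 8.4 kg.
Tool frame: the origin (TCP) lies on the centre line of the jaws, within the pads' length; the fingertips stand 17 mm ahead of it and the grasp point (between the pads) lies 2 mm behind it; z points along the fingers, y is the line along which they close (so a half turn about z gives the same grasp; the last joint's range is limited). The gripper opens to 85 mm and grips with 20 to 120 N. Pads are 22 mm wide; open, the fingers measure 114 mm over their backs; the gripper's body (76 mm by 85 mm) begins 54 mm behind the grasp point. The pads swing forward as they close: fully open they stand 13 mm farther back than shut.
Start: joints at [-1.11, 0.353, 1.633, -0, 1.155, -0.002], TCP at [279.034, -559.257, 248.281] pointing down, gripper open.
Joint ranges: [-2.63, 2.63], [-0.92, 2.1], [0.06, 2.66], [-1.3, 4.44], [0, 2.69], [-3.02, 3.02]. Speed limits (rad/s): [2.22, 2.22, 2.79, 3.14, 3.14, 3.14].

## Interface

Orientations are given as [roll, pitch, yaw] about the fixed x, y, z axes, in that order (R = Rz(yaw) Ry(pitch) Rx(roll)).
In Python, from rig import r, eyes gives the robot as it stands. The module is installed in compiled form; this text tells all that it offers.
- The arm moves only by the shell command python3 -m inch 'ROWS' [FORCE]. ROWS is JSON, a list of rows, each a list of 7 numbers: the shift along the tool's x, y, z in m, then the turn, a rotation vector about the tool's x, y, z in degrees, then the closure, from -1 (fully open) to 1 (shut). In form: [[x, y, z, rx, ry, rz, gripper], ...]. A call has 1 to 8 rows; each row shifts and turns the commanded pose from where the row before left it, along the tool's axes as they then stand; what a row does not reach is not made up. A row lasts 1/10 s, in which the tool goes at most 50 mm and 8.59 degrees, less where a joint would pass 70% of its speed; a pose out of reach is approached as far as the arm can. A call with a gripper value outside its range is refused whole. The fingers move at their own pace and stop on an object; FORCE is the grip in N (left out, the last holds). Time passes only in rows, so rows that do not move let the fingers close. It gives the time, the measured TCP pose, the force, the opening and the grip force at its end, in the units of the state.
- r.sense(): the state, without advancing time (a new reading comes with each control period).
- eyes.grab_frame(name): name is "side" or "top" or "wrist"; returns a dict with "img" (420x560x3 uint8, blue, green, red), "fx", "fy", "cx", "cy" (pixels), "R" (3x3) and "t" (3): a world point X has camera coordinates R X + t; the wrist camera has in their place "hand_eye" (4x4, takes a point from camera to tool coordinates, whose origin is the TCP and whose axes are the flange's). Camera axes: x right, y down, z forward; pixel columns grow to the right and rows downward; lengths in mm; the calibration is good to about 2 mm. A picture is of the moment at which its call begins: read the wrist's pose just before it. There is no depth.
- r.sign_off(): hands the job in; it is judged then, once.
The state is a dict: "clock": time; "qpos": joint angles; "qvel": joint speeds; "joint_efforts": joint torques, N m; "eef_pos": TCP position; "tcp_rot": TCP orientation; "contact_force": force on the tool from outside, world axes, zero at the start; "wrist_torque": the same for the moment, N m; "opening": opening from 0.0 (shut) to 1.0 (fully open); "grasp_force": force on a finger pad.
Only numpy, scipy, OpenCV 4.12 (cv2) and the standard library are available. Lean on these libraries where they do the work, as an engineer would, in place of code of your own. Each camera call takes 0.05 s, during which the arm holds its last target. There are 200 camera calls.

## Working session

There is one attempt and no reset: what is moved stays moved. The work goes in short steps, Python scripts to look and compute and a shell command to move; the robot and the scene stay as the last step left them, time stands still between calls to the robot, and variables do not carry over. Pictures are saved under pics/ and viewed, at most 10 in all, crops included, and the job is handed in when it is done.

```bash
mkdir -p pics
python3 - <<'E'
from rig import r, eyes
import cv2, json, numpy as np
s=r.sense(); print({k:np.round(v,3).tolist() for k,v in s.items()})
for n in("top","side"):
    f=eyes.grab_frame(n); cv2.imwrite(f"pics/{n}0.png",f["img"]); 
    print(n,{k:np.round(v,4).tolist() for k,v in f.items() if k!="img"})
    np.savez(f"{n}0.npz",**f)
E
```

```text
{'clock': 0.0, 'qpos': [-1.11, 0.354, 1.634, 0.0, 1.155, -0.002], 'qvel': [-0.001, -0.001, 0.001, 0.002, -0.001, -0.001], 'joint_efforts': [-0.005, -60.526, -34.208, -0.0, 0.009, 0.0], 'eef_pos': [278.817, -558.854, 247.553], 'tcp_rot': [-3.14, -0.0, 0.463], 'contact_force': [0.569, -0.438, -0.333], 'wrist_torque': [-0.011, -0.05, 0.031], 'grasp_force': 0.0, 'opening': 1.007}
top {'fx': 495.5081, 'fy': 495.5081, 'cx': 273.1028, 'cy': 209.6155, 'R': [[-0.0112, -0.9996, -0.0248], [-0.9957, 0.0134, -0.0912], [0.0915, 0.0236, -0.9955]], 't': [18.8604, 571.4399, 1564.9638]}
side {'fx': 502.7307, 'fy': 502.7307, 'cx': 273.8217, 'cy': 206.3677, 'R': [[-0.9304, -0.3663, 0.0098], [-0.2422, 0.5945, -0.7668], [0.2751, -0.7158, -0.6418]], 't': [520.9978, 232.4694, 1448.8074]}
```

View pics/top0.png

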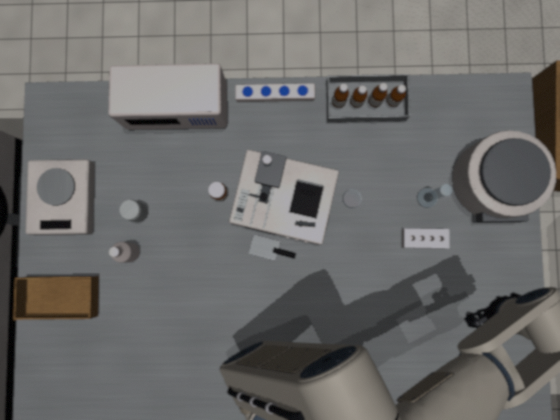

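View pics/side0.png

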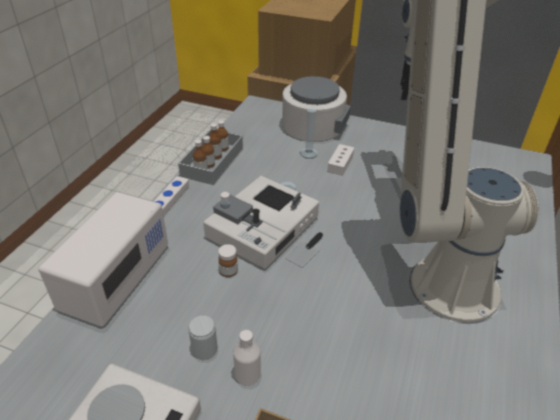

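The top view shows the photometer around (285,197), rotated about 15°. The turnbutton is at about (306,224), the knob at about (263,195) and the lid at about (306,199). I'll zoom in next.

Run:
```python
import cv2, numpy as np
a=cv2.imread("pics/top0.png")[140:270,220:350]; b=cv2.imread("pics/side0.png")[170:270,195:325]
cv2.imwrite("pics/zt.png",cv2.resize(a,(600,600),interpolation=cv2.INTER_CUBIC))
cv2.imwrite("pics/zs.png",cv2.resize(b,(780,600),interpolation=cv2.INTER_CUBIC))
f=np.load("top0.npz"); R,t=f["R"],f["t"]
g=cv2.cvtColor(f["img"],cv2.COLOR_BGR2HSV)
m=((g[...,2]>140)&(g[...,1]<60)).astype(np.uint8)
m[:140]=0;m[270:]=0;m[:,:228]=0;m[:,345:]=0
c=max(cv2.findContours(cv2.morphologyEx(m,cv2.MORPH_CLOSE,np.ones((5,5))),0,2)[0],key=cv2.contourArea)
print(cv2.minAreaRect(c), cv2.contourArea(c))
K=np.array([f["fx"],f["fy"],f["cx"],f["cy"]])
def ray(u,v,z):
    d=R.T@np.array([(u-K[2])/K[0],(v-K[3])/K[1],1]); o=-R.T@t
    return o+d*(z-o[2])/d[2]
for p in cv2.boxPoints(cv2.minAreaRect(c)): print(p,ray(*p,75).round(1))
```

```text
((283.5617980957031, 196.39886474609375), (94.66585540771484, 74.87821960449219), 12.994616508483887) 5827.0
[229.02246 222.23595] [529.6 148.3  75. ]
[245.85956 149.27525] [759.3  94.4  75. ]
[338.10114 170.56178] [ 687.  -193.9   75. ]
[321.26404 243.52248] [ 460.1 -136.8   75. ]
```

View pics/zt.png

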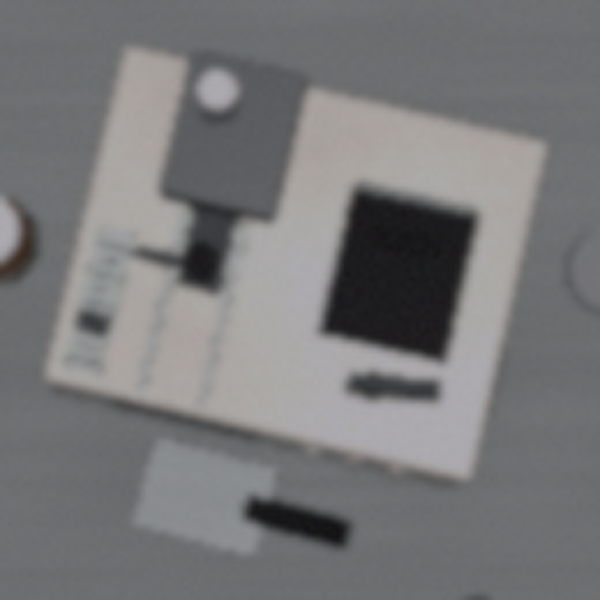

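View pics/zs.png

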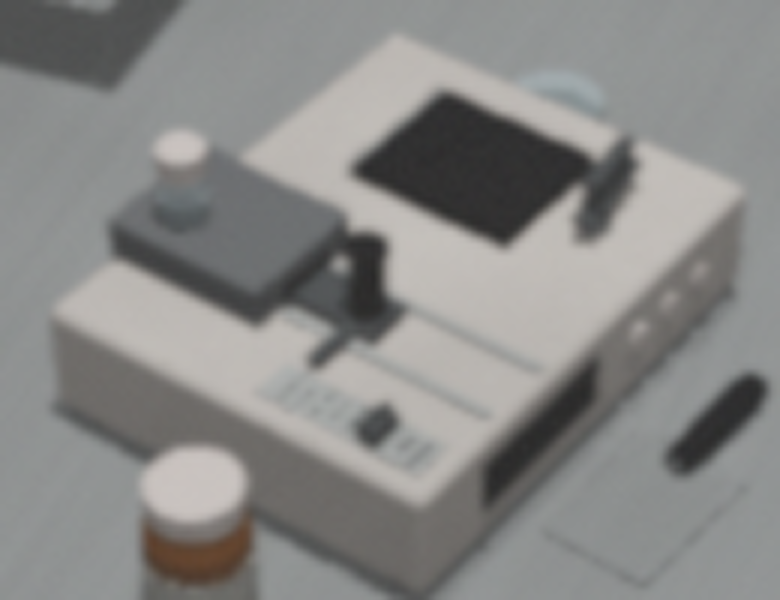

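Deck corners in the zoomed top view are (125,45), (548,140), (470,478) and (45,380). The turnbutton runs from (347,384) to (440,390), with its nose to the right. The knob is at (203,262), the pointer tip at about (135,250) and the index block at (94,321). In the side view the button nose is toward (628,140) and the knob top is at (369,243).

```bash
cat > h.py <<'E'
import numpy as np
from scipy.optimize import least_squares
def ray(f,u,v,z):
    R,t=f["R"],f["t"]
    d=R.T@np.array([(u-f["cx"])/f["fx"],(v-f["cy"])/f["fy"],1]); o=-R.T@t
    return o+d*(z-o[2])/d[2]
def fit(P,Q):  # 2D rigid: Q = local, P = world -> x,y,yaw
    fn=lambda s:(loc2w(s,Q)-P).ravel()
    s=least_squares(fn,[600,0,0.2]); return s.x,fn(s.x).reshape(-1,2)
def loc2w(s,q):
    q=np.atleast_2d(q); c,n=np.cos(s[2]),np.sin(s[2])
    return q@np.array([[c,n],[-n,c]])+s[:2]
def w2loc(s,p):
    c,n=np.cos(s[2]),np.sin(s[2]); return (np.atleast_2d(p)-s[:2])@np.array([[c,-n],[n,c]])
E
python3 - <<'E'
import numpy as np; from h import *
f=dict(np.load("top0.npz")); g=dict(np.load("side0.npz"))
Z=lambda p:(220+(p[0]+.5)/600*130-.5,140+(p[1]+.5)/600*130-.5)
S=lambda p:(195+p[0]/6,170+p[1]/6)
C=[(125,45),(548,140),(470,478),(45,380)]
P=np.array([ray(f,*Z(c),75)[:2] for c in C])
s,e=fit(P,np.array([(120,150),(120,-150),(-120,-150),(-120,150)])); print("top",s.round(3),e.round(1).tolist())
C2=[(398,35),(742,190),(418,503),(55,312)]
P=np.array([ray(g,*S(c),75)[:2] for c in C2])
s2,e=fit(P,np.array([(120,-150),(-120,-150),(-120,150),(120,150)])); print("side",s2.round(3),e.round(1).tolist())
for n,p,z in [("back",(347,384),90),("nose",(440,390),90),("knob",(203,262),126),("index",(94,321),80),("ptr",(135,250),80),("vial",(216,90),146)]:
    w=ray(f,*Z(p),z); print(n,w.round(1),w2loc(s,w[:2]).round(1))
for n,p,z in [("knob",(369,243),126),("index",(378,425),85),("ptr",(318,362),83),("nose",(628,150),107),("back",(585,232),90)]:
    w=ray(g,*S(p),z); print(n,w.round(1),w2loc(s2,w[:2]).round(1))
E
```

```text
top [ 6.09886e+02 -2.32390e+01 -2.40000e-01] [[3.2, 2.1], [1.8, -2.8], [-3.5, -3.0], [-1.4, 3.7]]
side [ 6.05944e+02 -2.06690e+01 -2.49000e-01] [[2.6, -3.0], [-5.0, -3.1], [-3.3, 4.2], [5.6, 1.9]]
back [524.2 -55.9  90. ] [[-75.5 -52.1]]
nose [ 519.4 -117.6   90. ] [[ -65.4 -113.2]]
knob [603.   37.7 126. ] [[-21.2  57.6]]
index [569.5 113.5  80. ] [[-71.8 123.2]]
ptr [617.3  85.6  80. ] [[-18.7 107.4]]
vial [712.9  27.4 146. ] [[88.  73.7]]
knob [602.3  37.6 126. ] [[-17.9  55.6]]
index [564.2 117.4  85. ] [[-74.5 123.5]]
ptr [610.3  85.1  83. ] [[-21.8 103.6]]
nose [ 514.  -104.4  107. ] [[ -68.5 -103.8]]
back [518.5 -51.7  90. ] [[-77.1 -51.6]]
```

Both views agree: the photometer is at about (608,-22) with yaw -0.245, the pivot is near (521,-72), the button angle is about 1.4, and the index sits about 52 mm out. I'll move above the pivot and check with the wrist camera.

```bash
python3 -m inch '[[0.031,-0.0234,0,0,0,0,-0.3],[0.031,-0.0234,0,0,0,0,-0.3],[0.031,-0.0234,0,0,0,0,-0.3],[0.031,-0.0234,0,0,0,0,-0.3],[0.031,-0.0234,0,0,0,0,-0.3],[0.031,-0.0234,0,0,0,0,-0.3],[0.031,-0.0234,0,0,0,0,-0.3]]' 30; python3 -m inch '[[0.031,-0.0234,0,0,0,0,-0.3],[0.031,-0.0234,0,0,0,0,-0.3],[0.031,-0.0234,0,0,0,0,-0.3],[0.031,-0.0234,0,0,0,0,-0.3],[0.031,-0.0234,0,0,0,0,-0.3],[0.031,-0.0234,0,0,0,0,-0.3],[0.031,-0.0234,0,0,0,0,-0.3]]'; python3 -m inch '[[0,0,0,0,0,-8.4,-0.3],[0,0,0,0,0,-8.4,-0.3],[0,0,0,0,0,-8.4,-0.3],[0,0,0,0,0,-8.4,-0.3],[0,0,0,0,0,-8.4,-0.3],[0,0,0,0,0,-8.4,-0.3],[0,0,0,0,0,-8.4,-0.3],[0,0,0,0,0,0,-0.3]]'
python3 - <<'E'
from rig import r, eyes
import cv2, numpy as np
s=r.sense(); f=eyes.grab_frame("wrist"); print(s["eef_pos"],s["tcp_rot"],s["qpos"],f["hand_eye"],f["fx"],f["cx"],f["cy"])
np.savez("w1.npz",eef=s["eef_pos"],rot=s["tcp_rot"],**f); cv2.imwrite("pics/w1.png",f["img"])
E
```

```text
clock: 0.8
eef_pos: [400.3, -314.2, 248.1]
tcp_rot: [-3.141, 0.0, 0.463]
contact_force: [0.5, -0.0, 0.9]
opening: 0.652
grasp_force: 0.0
clock: 1.5
eef_pos: [521.4, -70.8, 248.1]
tcp_rot: [-3.141, 0.0, 0.463]
contact_force: [1.0, -0.1, 0.9]
opening: 0.647
grasp_force: 0.0
clock: 2.3
eef_pos: [520.9, -72.3, 248.0]
tcp_rot: [-3.141, -0.0, 1.491]
contact_force: [-0.9, 0.9, -0.1]
opening: 0.648
grasp_force: 0.0
[520.88344604 -72.31697231 247.96777284] [-3.14090973e+00 -2.06119540e-05  1.49126956e+00] [-1.40792591e-01  1.99613636e-01  1.84392115e+00 -2.38488520e-05
  1.09874078e+00 -6.12549800e-02] [[-8.69313415e-04 -9.49766778e-01 -3.12957365e-01  8.00657208e+01]
 [ 9.99999528e-01 -9.61317990e-04  1.39683199e-04 -3.08001130e-01]
 [-4.33518007e-04 -3.12957096e-01  9.49767165e-01 -1.26487240e+02]
 [ 0.00000000e+00  0.00000000e+00  0.00000000e+00  1.00000000e+00]] 334.3154046451463 278.68455287670713 208.69454992152794
```

View pics/w1.png

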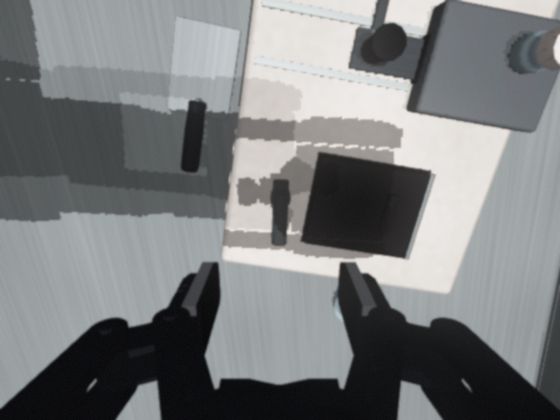

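The wrist view shows the turnbutton at (281,180)–(280,245), its nose pointing down (world -y). The lid corners are (318,152), (432,171), (408,258) and (302,242), and the knob is at (388,42).

```bash
cat >> h.py <<'E'
from scipy.spatial.transform import Rotation
def wr(f):  # wrist -> R,t form
    A=np.eye(4);A[:3,:3]=Rotation.from_euler("xyz",f["rot"]).as_matrix();A[:3,3]=f["eef"]
    M=np.linalg.inv(A@f["hand_eye"]); f["R"],f["t"]=M[:3,:3],M[:3,3]; return f
E
python3 - <<'E'
from h import *; import cv2
f=wr(dict(np.load("w1.npz"))); s=[608,-22,-.245]
P=np.array([ray(f,*c,85)[:2] for c in [(318,152),(432,171),(408,258),(302,242)]])
print("lid",w2loc(s,P).round(1).tolist())
C=[(252,0),(223,259),(451,293)]; print("deck",[w2loc(s,ray(f,*c,75)[:2]).round(1).tolist() for c in C])
g=f["img"].max(2)
m=np.zeros_like(g); m[172:252,262:297]=(g<65)[172:252,262:297]
c=max(cv2.findContours(m,0,2)[0],key=cv2.contourArea); print(cv2.minAreaRect(c))
for q in cv2.boxPoints(cv2.minAreaRect(c)):
    print(q.round(1),[ray(f,*q,z).round(1)[:2].tolist() for z in(92,112)])
print("knob",w2loc(s,ray(f,388,40,126)[:2]))
E
```

```text
lid [[-45.1, -28.7], [57.0, -28.6], [60.2, -113.9], [-43.1, -114.1]]
deck [[[-118.4, 77.8]], [[-115.5, -149.3]], [[120.1, -149.4]]]
((278.8307800292969, 206.85385131835938), (17.985034942626953, 54.82334899902344), 7.125016689300537)
[266.5 232.9] [[506.5, -107.5], [508.0, -99.4]]
[273.3 178.5] [[517.1, -57.5], [517.8, -52.9]]
[291.2 180.8] [[532.3, -60.7], [531.9, -55.9]]
[284.4 235.2] [[522.6, -111.0], [522.9, -102.6]]
knob [[-19.54360934  57.79312874]]
```

```bash
python3 -m inch '[[-0.001,0,0.04,0,0,0,-0.3],[0,0,0.04,0,0,0,-0.3],[0,0,0.03,0,0,0,-0.3],[0,0,0.018,0,0,0,-0.3],[0,0,0.006,0,0,0,-0.3],[0,0,0,0,0,0,-0.3]]' 30; python3 -m inch '[[0,0,0,0,0,0,1],[0,0,0,0,0,0,1],[0,0,0,0,0,0,1],[0,0,0,0,0,0,1],[0,0,0,0,0,0,1],[0,0,0,0,0,0,1],[0,0,0,0,0,0,1]]'
```

```text
clock: 2.95
eef_pos: [520.7, -73.3, 113.7]
tcp_rot: [-3.14, -0.0, 1.487]
contact_force: [0.6, -0.3, -0.2]
opening: 0.648
grasp_force: 0.0
clock: 3.65
eef_pos: [521.9, -73.5, 115.4]
tcp_rot: [3.14, 0.0, 1.489]
contact_force: [0.8, 0.5, 6.2]
opening: 0.102
grasp_force: 33.6
```

```bash
python3 -m inch '[[0,0,-0.002,0,0,0,1],[0,0,0,0,0,-6,1],[0,0,0,0,0,-6,1],[0,0,0,0,0,-6,1],[0,0,0,0,0,-6,1],[0,0,0,0,0,-6,1],[0,0,0,0,0,-6,1],[0,0,0,0,0,0,1]]'; python3 -m inch '[[0,0,0,0,0,-6,1],[0,0,0,0,0,-6,1],[0,0,0,0,0,-6,1],[0,0,0,0,0,-6,1],[0,0,0,0,0,-6,1],[0,0,0,0,0,-6,1],[0,0,0,0,0,0,1]]'; python3 -c "
from rig import r;s=r.sense();print(s['wrist_torque'],s['tcp_rot'])"
```

```text
clock: 4.45
eef_pos: [520.7, -73.6, 115.6]
tcp_rot: [-3.141, -0.0, 2.119]
contact_force: [2.6, -3.3, -12.9]
opening: 0.107
grasp_force: 31.6
clock: 5.15
eef_pos: [520.0, -74.5, 115.6]
tcp_rot: [-3.139, -0.001, 2.746]
contact_force: [-0.2, -9.0, -11.0]
opening: 0.104
grasp_force: 31.8
[-1.59719850e+00  1.34368718e-03  8.48322518e-03] [-3.13920866e+00 -1.25329381e-03  2.74648962e+00]
```

```bash
python3 -m inch '[[0,0,0.001,0,0,-4,1],[0,0,0,0,0,-3,1],[0,0,0,0,0,0,1]]'; python3 -c "
from rig import r;s=r.sense();print(s['wrist_torque'],s['tcp_rot'])"; python3 -m inch '[[0,0,0,0,0,-3,1],[0,0,0,0,0,-3,1],[0,0,0,0,0,0,1]]'; python3 -c "
from rig import r;s=r.sense();print(s['wrist_torque'],s['tcp_rot'])"
```

```text
clock: 5.45
eef_pos: [520.0, -74.6, 115.5]
tcp_rot: [-3.139, -0.001, 2.867]
contact_force: [-3.6, -10.0, 0.9]
opening: 0.105
grasp_force: 33.4
[-1.76962508  0.69559356  0.01394824] [-3.13910342e+00 -1.38855294e-03  2.86693757e+00]
clock: 5.75
eef_pos: [520.0, -74.8, 115.5]
tcp_rot: [-3.139, -0.002, 2.97]
contact_force: [-4.0, -11.6, 0.3]
opening: 0.11
grasp_force: 41.6
[-1.8759885   0.66402231 -0.70197273] [-3.13942365e+00 -1.60758503e-03  2.97024514e+00]
```

The stop is felt: the torque rises to 0.7 N m at a yaw close to the expected one. I'll release, lift, hover over the knob and look.

```bash
python3 -m inch '[[0,0,0,0,0,0,-0.3],[0,0,0,0,0,0,-0.3],[0,0,0,0,0,0,-0.3],[0,0,-0.02,0,0,0,-0.3],[0,0,-0.03,0,0,0,-0.3],[0,0,-0.04,0,0,0,-0.3],[0,0,-0.04,0,0,4,-0.3]]'; python3 -m inch '[[-0.013,0.032,0,0,0,0,-0.3],[-0.013,0.033,0,0,0,0,-0.3],[-0.013,0.033,0,0,0,0,-0.3],[-0.014,0.032,0,0,0,0,-0.3],[0,0,0,0,0,0,-0.3],[0,0,0,0,0,0,-0.3]]' 50
python3 - <<'E'
from rig import r, eyes
import cv2, numpy as np
s=r.sense(); f=eyes.grab_frame("wrist"); print(s["qpos"])
np.savez("w2.npz",eef=s["eef_pos"],rot=s["tcp_rot"],**f); cv2.imwrite("pics/w2.png",f["img"])
E
```

```text
clock: 6.45
eef_pos: [520.7, -73.0, 246.6]
tcp_rot: [3.141, -0.001, 2.902]
contact_force: [-0.0, -1.6, -0.5]
opening: 0.646
grasp_force: 0.0
clock: 7.05
eef_pos: [603.1, 41.0, 245.0]
tcp_rot: [-3.141, -0.001, 2.904]
contact_force: [-0.4, 0.4, -0.9]
opening: 0.649
grasp_force: 0.0
[ 6.54999939e-02  3.24952715e-01  1.68164538e+00 -1.23283353e-04
  1.13573802e+00 -1.26743941e+00]
```

View pics/w2.png

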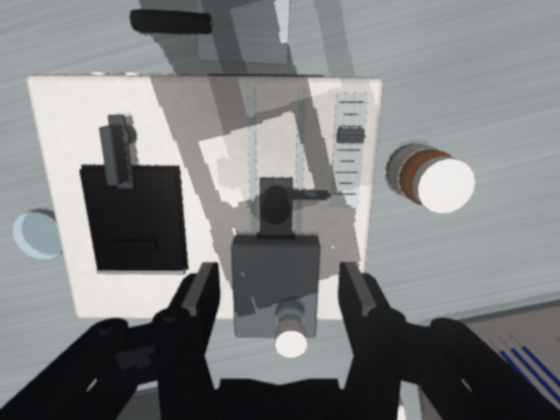

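The button now lies over the lid, with the rib at (108–130, 148–188). The knob is at (276,204), the pointer tip at about (330,194), and the index block at (350,135) with its length running along rows 129–142.

Run:
```python
from h import *; import cv2
f=wr(dict(np.load("w2.npz"))); s=[608,-22,-.245]
L=lambda u,v,z:(ray(f,u,v,z)[:2].round(1).tolist(),w2loc(s,ray(f,u,v,z)[:2]).round(1).tolist())
for n,u,v,z in [("knob",275,204,126),("ptr",329,194.5,82),("idx85",350,135,85),("idxfr",350,128.5,82),("idxbk",350,142,80),("ribback",113,151,112),("ribnose",118,187,112),("dFL",380,79,75),("dFR",29,77,75),("lidF L",180,166,85),("lidFR",82,167,85)]: print(n,*L(u,v,z))
g=f["img"].max(2)
for n,(u0,v0,u1,v1),th in [("idx",(334,120,368,150),60),("knob",(258,184,292,222),32),("tip",(310,185,345,204),70),("but",(95,108,145,195),60)]:
    print(n,[ (cv2.boundingRect(c),cv2.minAreaRect(c)) for c in cv2.findContours((g[v0:v1,u0:u1]<th).astype(np.uint8),0,2,offset=(u0,v0))[0] if cv2.contourArea(c)>25])
cv2.imwrite("pics/w2z.png",np.hstack([cv2.resize(f["img"][100:200,85:185],(400,400),interpolation=2),cv2.resize(f["img"][115:215,285:385],(400,400),interpolation=2)]))
```

```text
knob [599.0, 38.7] [[-23.5, 56.7]]
ptr [615.0, 84.2] [[-19.0, 104.7]]
idx85 [567.2, 111.0] [[-71.9, 119.1]]
idxfr [562.3, 112.5] [[-77.0, 119.4]]
idxbk [573.7, 110.9] [[-65.5, 120.6]]
ribback [531.9, -74.0] [[-61.2, -68.9]]
ribnose [559.7, -81.2] [[-32.5, -69.2]]
dFL [529.6, 144.7] [[-116.5, 142.7]]
dFR [459.4, -137.1] [[-116.3, -147.7]]
lidF L [558.4, -36.5] [[-44.6, -26.1]]
lidFR [539.2, -119.4] [[-43.1, -111.2]]
idx []
knob []
tip [((310, 191, 20, 8), ((319.5, 194.5), (7.0, 19.0), 90.0))]
but [((95, 125, 50, 70), ((119.5, 159.5), (49.0, 69.0), 0.0))]
```

View pics/w2z.png

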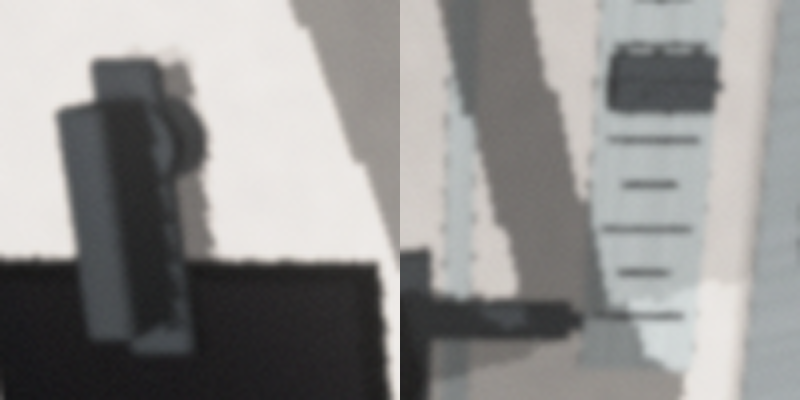

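```bash
python3 - <<'E'
from h import *
f=wr(dict(np.load("w2.npz"))); s=[608,-22,-.245]
for a,b,z in [((105.7,126),(112.3,185),112),((115.9,114.8),(126,187.8),92)]:
    A,B=[w2loc(s,ray(f,*p,z)[:2])[0] for p in(a,b)]; d=B-A; print(A.round(1),B.round(1),np.hypot(*d).round(1),"angle",np.arctan2(-d[1],d[0]).round(3))
E
python3 -m inch '[[0,-0.003,0.04,0,0,0,-0.3],[0,0,0.04,0,0,0,-0.3],[0,0,0.03,0,0,0,-0.3],[0,0,0.018,0,0,0,-0.3],[0,0,0.007,0,0,0,-0.3],[0,0,0,0,0,0,-0.3]]' 50; python3 -m inch '[[0,0,0,0,0,0,1],[0,0,0,0,0,0,1],[0,0,0,0,0,0,1],[0,0,0,0,0,0,1],[0,0,0,0,0,0,1],[0,0,0,0,0,0,1],[0,0,0,0,0,0,1]]'
```

```text
[-80.  -71.7] [-34.1 -73.5] 45.9 angle 0.04
[-87.3 -72.2] [-26.6 -72.3] 60.7 angle 0.002
clock: 7.7
eef_pos: [601.7, 36.7, 109.8]
tcp_rot: [-3.141, -0.002, 2.902]
contact_force: [0.2, -0.4, -0.9]
opening: 0.651
grasp_force: 0.0
clock: 8.4
eef_pos: [603.6, 38.1, 111.9]
tcp_rot: [3.14, 0.002, 2.903]
contact_force: [-0.9, 3.7, 6.9]
opening: 0.25
grasp_force: 48.6
```

```bash
python3 -m inch '[[0.004,0,0,0,0,0,1],[0.007,0,0,0,0,0,1],[0.008,0,0,0,0,0,1],[0.008,0,0,0,0,0,1],[0.008,0,0,0,0,0,1],[0.008,0,0,0,0,0,1],[0.006,0,0,0,0,0,1],[0.004,0,0,0,0,0,1]]'; python3 -m inch '[[0,0,0,0,0,0,1],[0,0,0,0,0,0,1]]'
python3 - <<'E'
from rig import r, eyes
import cv2, numpy as np
s=r.sense(); f=eyes.grab_frame("wrist"); np.savez("w3.npz",eef=s["eef_pos"],rot=s["tcp_rot"],**f)
g=eyes.grab_frame("side"); np.savez("side3.npz",**g); t=eyes.grab_frame("top"); np.savez("top3.npz",**t)
a=cv2.resize(f["img"],(533,400)); b=cv2.resize(g["img"][190:260,215:285],(267,267),interpolation=2); c=cv2.resize(t["img"][170:235,228:293],(267,267),interpolation=2)
o=np.zeros((600,800,3),np.uint8); o[:400,:533]=a; o[:267,533:]=b; o[300:567,533:]=c
cv2.imwrite("pics/w3.png",o)
E
```

```text
clock: 9.2
eef_pos: [553.9, 50.6, 111.9]
tcp_rot: [3.139, 0.007, 2.903]
contact_force: [8.8, 2.2, 1.2]
opening: 0.249
grasp_force: 48.7
clock: 9.4
eef_pos: [554.0, 50.5, 111.9]
tcp_rot: [3.139, 0.006, 2.903]
contact_force: [7.6, 2.9, 3.4]
opening: 0.246
grasp_force: 48.8
```

View pics/w3.png

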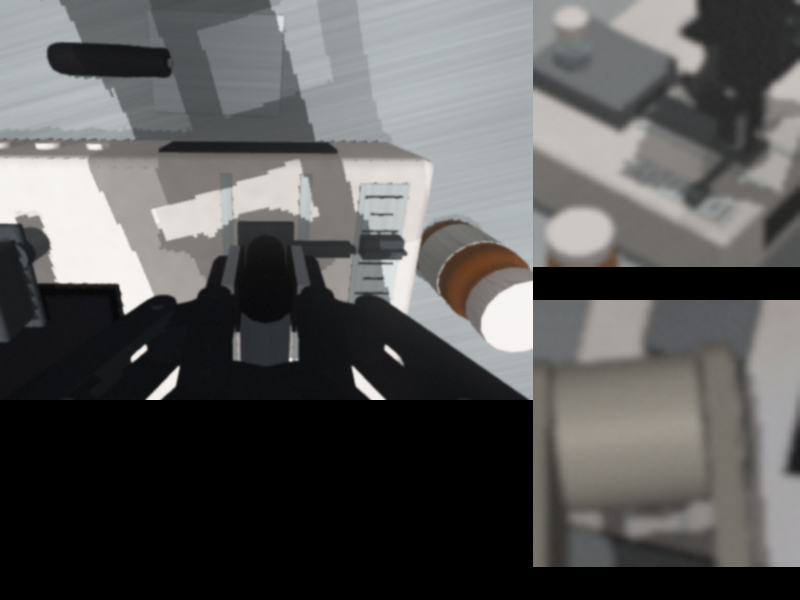

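The wrist view shows the pointer tip at (355,248) on the middle of the block, which spans rows 235–259. I'll check this in mm.

Run:
```python
from h import *; import cv2
f=wr(dict(np.load("w3.npz"))); s=[608,-22,-.245]; k=1.0507
for n,u,v,z in [("tip",353,248,82),("blk top ctr",384,247,85),("blk near-base",384,259,75),("blk back",384,235,85)]: print(n,w2loc(s,ray(f,u*k,v*k,z)[:2]).round(1))
cv2.imwrite("pics/w3z.png",cv2.resize(f["img"][225:295,340:450],(785,500),interpolation=2))
```

```text
tip [[-70.6 104.9]]
blk top ctr [[-72.9 120.5]]
blk near-base [[-60.  125.7]]
blk back [[-79.9 119.6]]
```

View pics/w3z.png

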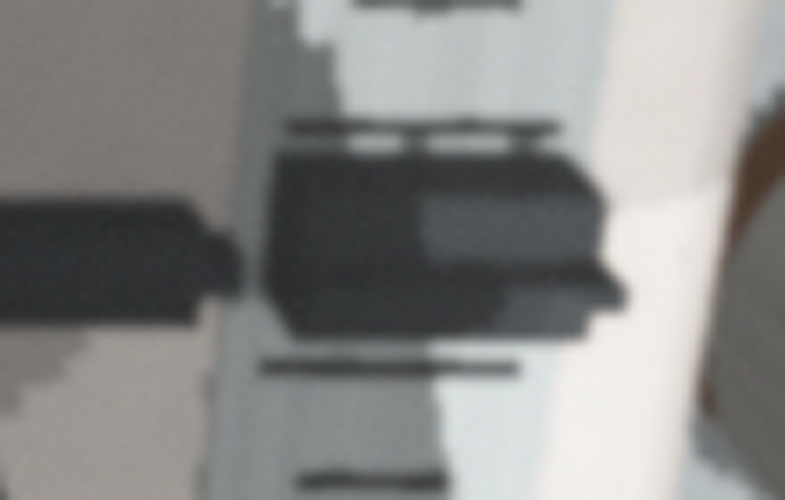

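The tip is within about 2 mm of the block's middle, on the inner side. I'll nudge it 1.5 mm further out and recheck.

```bash
python3 -m inch '[[0.0015,0,0,0,0,0,1],[0,0,0,0,0,0,1],[0,0,0,0,0,0,1],[0,0,0,0,0,0,1],[0,0,0,0,0,0,1],[0,0,0,0,0,0,1]]'
python3 - <<'E'
from rig import r
from h import *
f=wr(dict(np.load("w3.npz"))); s=[608,-22,-.245]
Z=lambda x,y:(340+x/7.14,225+y/7.14)
for n,p,z in [("tip",(235,265),82),("front top",(275,155),85),("rear top",(268,297),85),("rear base",(292,337),75),("rear base R",(585,337),75)]: print(n,w2loc(s,ray(f,*Z(*p),z)[:2]).round(1))
E
```

```text
clock: 10.15
eef_pos: [552.7, 50.9, 111.9]
tcp_rot: [3.139, 0.007, 2.903]
contact_force: [7.7, 2.9, 3.0]
opening: 0.249
grasp_force: 48.8
tip [[-69.7 106.1]]
front top [[-79.9 107.1]]
rear top [[-68.8 107.7]]
rear base [[-59.9 113.3]]
rear base R [[-60.  135.8]]
```

```bash
python3 -c "
from rig import r;print(r.sign_off())"
```

```text
the job is handed in; nothing more can be done
None
```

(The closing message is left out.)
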